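# Pick up the laundry tablet with the tongs

## Robot

A 6-joint arm with a two-finger parallel gripper is mounted at the origin on the work surface. World frame = base frame: x ahead of the robot, y to its left, z up, the work surface at z = 0. Lengths are in m, angles in degrees, forces in N, time in s.
With the tool pointing down it reaches from about 0.4 to 0.825 m from the base axis. Payload 7 kg.
Tool frame: the origin (TCP) lies midway between the tips of the shut fingers; the grasp point (between the pads) lies r.grip_depth behind it (r.grip_depth is the distance from the TCP to the grasp point, in m); z points along the fingers, y is the line along which they close (so a half turn about z gives the same grasp; the last joint's range is limited). The gripper opens to 88 mm and grips with 3 to 60 N. Pads are 19 mm wide; open, the fingers measure 130 mm over their backs; the gripper's body (78 mm by 193 mm) begins 47 mm behind the grasp point.
Start: joints at [80.793, 20.546, 0.682, 0, -70.136, -16.507], TCP at [0.293, 0.608, 0.227] pointing down, gripper open.
Joint ranges: [-176.03, 176.03], [-82.01, 121.73], [-58.28, 71.71], [-173.87, 95.51], [-174.79, -0.11], [-173.66, 173.66]. Speed limits (degrees/s): [136.94, 136.94, 172.46, 180, 180, 180].

## Interface

Orientations are given as [roll, pitch, yaw] about the fixed x, y, z axes, in that order (R = Rz(yaw) Ry(pitch) Rx(roll)).
In Python, from plant import r, capture, get_state gives the robot as it stands (r), with the cameras as plain functions and the readings as plain functions.
- The arm moves only by the shell command python3 drive.py 'ROWS' [OPENING] [FORCE]. ROWS is a JSON list of rows, 1 to 12 of them, each of 6 numbers: dx, dy, dz in m, then a rotation vector rx, ry, rz in degrees; each row is the pose to reach, as a shift and turn from the pose commanded when the command began, along the tool's axes at that moment; what a row does not reach only later rows make up. A row lasts 1/12 s, in which the tool goes at most 0.0417 m and 7.16 degrees, less where a joint would pass 70% of its speed; a pose out of reach is approached as far as the arm can. OPENING is the finger opening in m, set as the command begins (- or left out keeps the last). The fingers move at their own pace and stop on an object; FORCE is the grip in N (left out, the last holds). Time passes only in rows, so rows that do not move let the fingers close. It prints the time, the measured TCP pose, the force, the opening and the grip force at its end.
- get_state(): the state, without advancing time (a new reading comes with each control period).
- capture(name): name is "side" or "top"; returns a dict with "frame" (400x640x3 uint8, red, green, blue), "z_map" (400x640 float32, m along the optical axis (not along the pixel's ray), 0 where there is no reading), "fx", "fy", "cx", "cy" (pixels), "D" ([k1, k2, p1, p2, k3] as OpenCV has them; the pictures are not rectified), "cam_to_world" (4x4, takes a point from camera to world coordinates). Camera axes: x right, y down, z forward; pixel columns grow to the right and rows downward; lengths in m; the calibration is good to about 2 mm. A picture is of the moment at which its call begins.
- r.close_job(): hands the job in; it is judged then, once.
The state is a dict: "time_s": time; "joints": joint angles; "qd": joint speeds; "joint_torque": joint torques, N m; "tcp_pos": TCP position; "eef_rot": TCP orientation; "contact_force": force on the tool from outside, world axes, zero at the start; "moment": the same for the moment, N m; "gripper_width": finger opening in m; "gripper_force": force on a finger pad.
Only numpy, scipy, OpenCV 4.12 (cv2) and the standard library are available. Lean on these libraries where they do the work, as an engineer would, in place of code of your own. Each camera call takes 0.05 s, during which the arm holds its last target. There are 200 camera calls.

## Task

On the laundry counter, lift the upturned dosing cup off the detergent tablet it covers and stand it, still mouth down, on the cork mat. Then take the tongs, close their tips on the tablet and lift it, and finish still holding it up in the tongs, at least 12 cm above the counter. The tablet irritates skin, so never touch it with the gripper itself, and leave the jug, bottle, peg basket and brush where they are.

Things in the scene. Friction and masses are not known exactly. Their poses are not given: they have to be found in the camera images.
- soap_board: fixed square board of light wood, 110 x 110 x 8 mm, lying on the counter; origin at the centre of its underside (its top is 8 mm above the counter). The tablet stands about its middle, under the cup.
- mat: fixed square cork mat, 130 x 130 x 5 mm, lying on the counter; origin at the centre of its underside (its top is 5 mm above the counter). The cup goes here. It lies on the left or on the right, the tongs on the other side.
- cup: loose white plastic dosing cup turned mouth down, a plain cylinder 60 mm in outer diameter and 62 mm high, wall 3 mm, closed top 4 mm thick, about 45 g; origin at the centre of its mouth (the lower rim), z up towards its closed top. At the start it stands on the board over the tablet, within 5 mm of being centred on the board's middle; any squeeze from 5 to 30 N on its sides is safe.
- tablet: loose white pressed detergent tablet, an upright round puck 36 mm in diameter and 26 mm high, about 42 g; origin at the centre of its underside, z up. Stands on the board, hidden under the cup at first, within 5 mm of the board's middle.
- tablet_center (a point): the middle of the tablet, 13 mm above its underside
- tongs: loose steel spring tongs with black tips, 215 mm long, 115 g, lying on their side: two arms (strips 24 mm tall, 3 mm thick) spread horizontally and spring open, moving alike. Origin at the underside, midway between the arms, at their straight grip flats (x -40 to 40 mm) and near the centre of mass; x points to the tips, z up. Round pivot (18 mm across) at x = -90 mm. Grip here, across y.
- tongs_grip (a point): grip point of the tongs: 12 mm above their origin, midway between the grip flats. Open, the arms measure 64 mm over the outside here. Each mm less here closes the tips 2 mm: at 60 mm (7 N) the tongs are carried still open, at 50 mm they just hold the tablet. The spring takes 6 N here to start closing, 9 N at the tablet; half of any further squeeze reaches the tips. 30 N holds firmly.
- tongs_tips (a point): point midway between the flat tip plates (each 40 mm long, 24 mm tall) at half their height: x = 90 mm, z = 12 mm in the tongs' frame. Between the plates there are 65 mm when open, 57 mm when the grip is squeezed to 60 mm.
- jug: white detergent jug, 85 x 140 mm and 242 mm tall, origin at the centre of its underside; bystander, to be left alone
- softener: blue softener bottle, 68 mm in diameter, 200 mm tall, origin at the centre of its underside; bystander
- peg_basket: low open white basket with clothes pegs, 100 x 180 x 60 mm, origin at the centre of its underside; bystander
- brush: cleaning brush lying on the counter beyond the board, about 200 mm long; bystander

How it is judged:
By the outcome, as a careful person would: the job done as asked, in the order asked, and still so for the second after the job is handed in, while the arm keeps its last pose, push and grip.
It also fails if it takes over 64 s, if anything falls off the work surface, if the arm or the gripper's body presses on something with over 40 N, if the wrist force passes 120 N, or if a joint passes its speed limit or range.

## Working session

There is one attempt and no reset: what is moved stays moved. The work goes in short steps, Python scripts to look and compute and a shell command to move; the robot and the scene stay as the last step left them, time stands still between calls to the robot, and variables do not carry over. Pictures are saved under pics/ and viewed, at most 10 in all, crops included, and the job is handed in when it is done.

```bash
ls; mkdir -p pics; python3 - <<'E'
from plant import r, capture, get_state
import cv2,numpy as np
print(r.grip_depth, get_state())
for n in("top","side"):
    c=capture(n); cv2.imwrite(f"pics/{n}0.png",c["frame"][:,:,::-1]); np.savez(f"{n}0.npz",**c)
    print(n,c["fx"],c["cx"],c["cy"],c["D"],np.round(c["cam_to_world"],3).tolist())
E
```

```text
drive.py
pics
plant.py
0.0188 {'time_s': 0.0, 'joints': array([ 8.07924714e+01,  2.05911856e+01,  6.33413387e-01, -1.83709701e-02,
       -7.01337776e+01, -1.65064589e+01]), 'qd': array([-0.01021053, -0.08765526,  0.08276931, -0.01985596, -0.01326453,
        0.12325813]), 'joint_torque': array([-1.01523074e-03, -5.82722890e+01,  2.93060213e+01,  6.99709520e+00,
        6.92052490e-03, -1.62214396e-04]), 'tcp_pos': array([0.29269753, 0.6077099 , 0.22562825]), 'eef_rot': array([ 1.79907316e+02, -9.45564957e-03, -2.57202365e+01]), 'contact_force': array([-0.18931061,  0.04448128, -0.33071625]), 'moment': array([ 0.01289157,  0.00933643, -0.00197135]), 'gripper_force': 0.0, 'gripper_width': 0.08757983582478909}
top 419.29027591879475 313.6782621871817 202.5415280783934 [-0.00673599  0.          0.          0.          0.        ] [[-0.024, -0.987, 0.159, 0.388], [-1.0, 0.027, 0.014, -0.004], [-0.018, -0.159, -0.987, 1.455], [0.0, 0.0, 0.0, 1.0]]
side 503.33201235795406 312.3793836998792 201.00389812430015 [-0.01851635  0.          0.          0.          0.        ] [[0.758, -0.408, 0.509, -0.316], [-0.653, -0.487, 0.58, -1.066], [0.011, -0.772, -0.636, 1.237], [0.0, 0.0, 0.0, 1.0]]
```

View pics/top0.png

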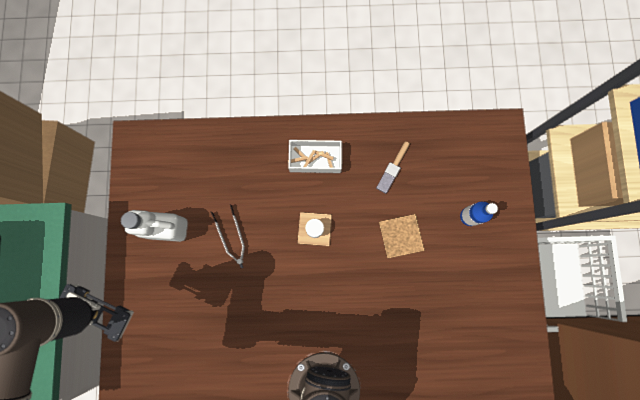

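View pics/side0.png

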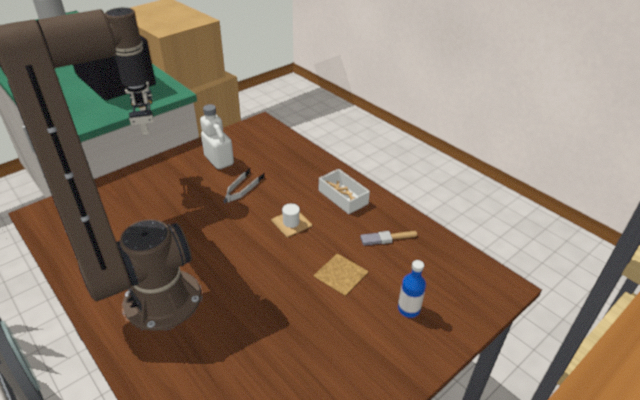

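Top view: tongs about (229,235), cup on board (315,229), mat (402,236), jug at (155,226), basket (315,156), brush (393,167), bottle (480,213). I enlarge for precise pixels.

```bash
cat > h.py <<'E'
import numpy as np,cv2
def load(n): return dict(np.load(n+".npz"))
def ray(c,u,v):
    K=np.array([[c["fx"],0,c["cx"]],[0,c["fy"],c["cy"]],[0,0,1.]])
    p=cv2.undistortPoints(np.array([[[u,v]]],float),K,np.array(c["D"]))[0,0]
    T=c["cam_to_world"]; return T[:3,3],T[:3,:3]@np.array([p[0],p[1],1])
def atz(c,u,v,z):
    o,d=ray(c,u,v); return o+d*(z-o[2])/d[2]
def bydepth(c,u,v):
    o,d=ray(c,u,v); return o+d*c["z_map"][int(round(v)),int(round(u))]
def crop(c,u0,v0,w,h,s,fn):
    cv2.imwrite(fn,cv2.resize(c["frame"][v0:v0+h,u0:u0+w,::-1],None,fx=s,fy=s,interpolation=cv2.INTER_CUBIC))
E
python3 - <<'E'
from h import *
c=load("top0"); crop(c,200,195,80,75,8,"pics/tongs.png"); crop(c,290,200,140,65,5.7,"pics/cup.png")
for u,v in[(315,229),(402,236),(310,240),(325,216),(224,222),(239,258),(470,240),(214,214),(233,208),(182,228),(340,160)]: print(u,v,bydepth(c,u,v).round(4))
E
```

```text
315 229 [0.5217 0.0136 0.0709]
402 236 [ 0.4959 -0.2843  0.0084]
310 240 [0.4905 0.0326 0.0046]
325 216 [ 0.5724 -0.0215  0.0071]
224 222 [0.561  0.3319 0.0037]
239 258 [ 0.435   0.2798 -0.0018]
470 240 [ 0.4767 -0.5183  0.0013]
214 214 [ 0.5911  0.3692 -0.0034]
233 208 [ 0.6108  0.3022 -0.0039]
182 228 [0.5381 0.4618 0.0557]
340 160 [ 0.7571 -0.0776  0.0612]
```

View pics/tongs.png

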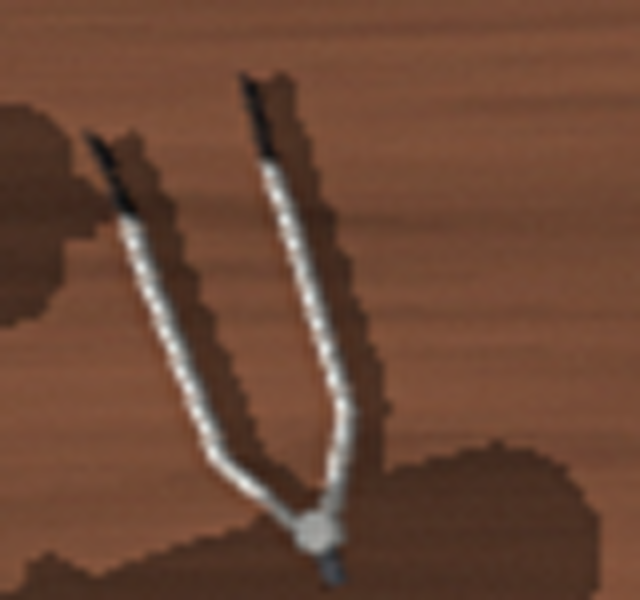

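View pics/cup.png

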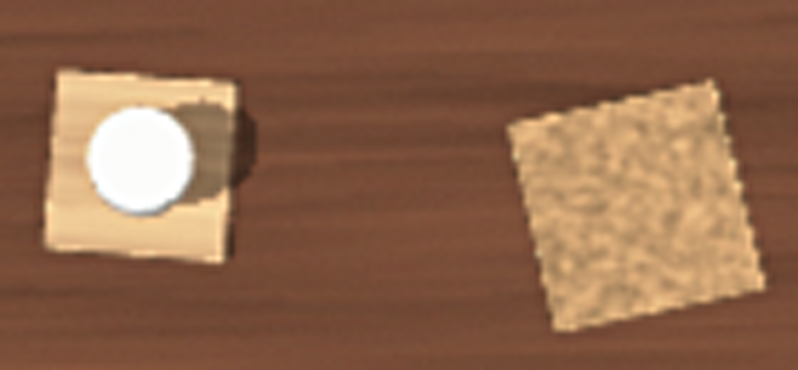

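Tongs crop: tip ends (88,132) and (243,75), plate starts (127,213)/(268,162), rear bends (215,455)/(347,405), pivot (318,530). Cup crop: cup top centre (140,160); mat corners (508,125),(715,82),(765,288),(555,330); board corners (58,70),(237,82),(224,263),(45,248).

```bash
python3 - <<'E'
from h import *
c=load("top0")
T=lambda x,y,z:atz(c,200+(x+.5)/8-.5,195+(y+.5)/8-.5,z)
C=lambda x,y,z:atz(c,290+(x+.5)/5.7-.5,200+(y+.5)/5.7-.5,z)
tl,tr=T(88,132,.024),T(243,75,.024); p=T(318,530,.024); bl,br=T(215,455,.024),T(347,405,.024)
m=(tl+tr)/2; a=m-p
print("len",np.linalg.norm(a),"tipsep",np.linalg.norm(tl-tr),"flats rear sep",np.linalg.norm(bl-br),"yaw",np.degrees(np.arctan2(a[1],a[0])))
u=a/np.linalg.norm(a); print("bend x",(bl-p)@u-.09,(br-p)@u-.09,"plates",(T(127,213,.024)-p)@u-.09)
print("origin",p+u*.09,m-u*.11)
print("cup",C(140,160,.07), "diam",np.linalg.norm(C(88,160,.07)-C(193,160,.07)))
M=[C(*q,.005) for q in[(508,125),(715,82),(765,288),(555,330)]]; print("mat",np.mean(M,0),[np.linalg.norm(M[i]-M[i-1]).round(4) for i in range(4)])
B=[C(*q,.008) for q in[(58,70),(237,82),(224,263),(45,248)]]; print("board",np.mean(B,0),[np.linalg.norm(B[i]-B[i-1]).round(4) for i in range(4)])
d=B[0]-B[3];print("board yaw",np.degrees(np.arctan2(d[1],d[0]))); d=M[0]-M[3];print("mat yaw",np.degrees(np.arctan2(d[1],d[0])))
# cup cross-check in depth, both cameras
for n in("top0","side0"):
    c=load(n); v,w=np.mgrid[0:400,0:640]; K=np.array([[c["fx"],0,c["cx"]],[0,c["fy"],c["cy"]],[0,0,1.]])
    P=cv2.undistortPoints(np.stack([w,v],-1).reshape(-1,1,2).astype(float),K,c["D"])[:,0]
    Z=c["z_map"].reshape(-1,1); X=np.c_[P*Z,Z]@c["cam_to_world"][:3,:3].T+c["cam_to_world"][:3,3]
    s=(abs(X[:,0]-.52)<.06)&(abs(X[:,1]-.013)<.06)&(X[:,2]>.06)&(X[:,2]<.08)
    print(n,s.sum(),X[s].mean(0),(X[s].max(0)+X[s].min(0))/2)
    s=(X[:,2]>.015)&(X[:,2]<.035)&(abs(X[:,0]-.53)<.12)&(abs(X[:,1]-.31)<.07);print("tongs pts",s.sum(),X[s].mean(0))
E
```

```text
len 0.19658834093760322 tipsep 0.07107812134474585 flats rear sep 0.059761916064668734 yaw 19.932397398470066
bend x -0.04416760735876421 -0.044735289071614545 plates 0.06760603747019911
origin [0.50925341 0.30435676 0.024     ] [0.50604613 0.30319369 0.024     ]
cup [0.5263663  0.01628912 0.07      ] diam 0.06107871519297862
mat [ 0.49747364 -0.28193656  0.005     ] [np.float64(0.1264), np.float64(0.1292), np.float64(0.1275), np.float64(0.1291)]
board [0.52938424 0.01668676 0.008     ] [np.float64(0.1088), np.float64(0.1096), np.float64(0.1104), np.float64(0.1085)]
board yaw -5.222653238752051
mat yaw 10.098246961019635
top0 253 [0.52723469 0.01697208 0.06929889] [0.52727134 0.01676978 0.06939224]
tongs pts 172 [0.50181713 0.30299714 0.02209158]
side0 170 [0.5252213  0.0100293  0.06839716] [0.52774023 0.0119922  0.06859739]
tongs pts 163 [0.51015727 0.29781945 0.0209093 ]
```

```bash
cat > to.py <<'E'
import sys,numpy as np
from plant import r, capture, get_state
from scipy.spatial.transform import Rotation as R
def to(x,y,z,yaw=None):
    s=get_state(); A=R.from_euler("xyz",s["eef_rot"],degrees=True)
    d=A.inv().apply(np.array([x,y,z])-s["tcp_pos"])
    t=[0,0,0] if yaw is None else (A.inv()*R.from_euler("xyz",[180,0,yaw],degrees=True)).as_rotvec(degrees=True)
    print("shift",d.round(4),"rot",np.round(t,1),"rows",np.linalg.norm(d)/.0417,np.linalg.norm(t)/7.16,"j",s["joints"].round(0))
a=list(map(float,sys.argv[1:]))
for i in range(0,len(a),4): to(*a[i:i+3],None if np.isnan(a[i+3]) else a[i+3])
E
python3 to.py 0.33 0.30 0.226 nan 0.527 0.0155 0.14 nan
```

```text
shift [1.671e-01 2.611e-01 1.000e-04] rot [0 0 0] rows 7.43416409379742 0.0 j [ 81.  21.   1.  -0. -70. -17.]
shift [0.4681 0.4318 0.0864] rot [0 0 0] rows 15.411265580642386 0.0 j [ 81.  21.   1.  -0. -70. -17.]
```

```bash
python3 drive.py '[[0.02,0.03,0,0,0,0],[0.04,0.06,0,0,0,0],[0.06,0.09,0,0,0,0],[0.08,0.12,0,0,0,0],[0.10,0.15,0,0,0,0],[0.12,0.18,0,0,0,0],[0.14,0.21,0,0,0,0],[0.16,0.24,0,0,0,0],[0.18,0.26,0,0,0,0],[0.21,0.28,0,0,0,0]]' 0.088 15
python3 to.py 0.527 0.0155 0.13 nan
```

```text
time_s: 0.93
tcp_pos: [0.3598, 0.2631, 0.2268]
eef_rot: [-180.0, 0.0, -25.7]
contact_force: [-0.0, -0.0, -0.1]
gripper_width: 0.0875
gripper_force: 0.0
shift [0.2579 0.151  0.0966] rot [0 0 0] rows 7.531535815780198 0.0 j [ 62.  -2. -27.  -0. -65.   3.]
```

```bash
python3 drive.py '[[0.03,0.018,0.01,0,0,0],[0.06,0.036,0.02,0,0,0],[0.09,0.054,0.03,0,0,0],[0.12,0.072,0.04,0,0,0],[0.15,0.09,0.05,0,0,0],[0.18,0.108,0.06,0,0,0],[0.21,0.126,0.07,0,0,0],[0.235,0.14,0.085,0,0,0],[0.25,0.147,0.093,0,0,0],[0.258,0.151,0.0966,0,0,0],[0.258,0.151,0.0966,0,0,0]]'
python3 to.py 0.527 0.0155 0.032 nan
python3 - <<'E'
from plant import r, capture, get_state; from h import *
c=capture("side"); np.savez("side1",**c); crop(c,240,150,110,100,6,"pics/side1.png")
E
```

```text
time_s: 1.85
tcp_pos: [0.5275, 0.0153, 0.1286]
eef_rot: [179.9, 0.1, -25.8]
contact_force: [0.1, 0.9, 0.7]
gripper_width: 0.0877
gripper_force: 0.0
shift [-0.0004 -0.0002  0.0966] rot [0 0 0] rows 2.3157648157459496 0.0 j [ 23.  12. -25.  -0. -53.  41.]
```

View pics/side1.png

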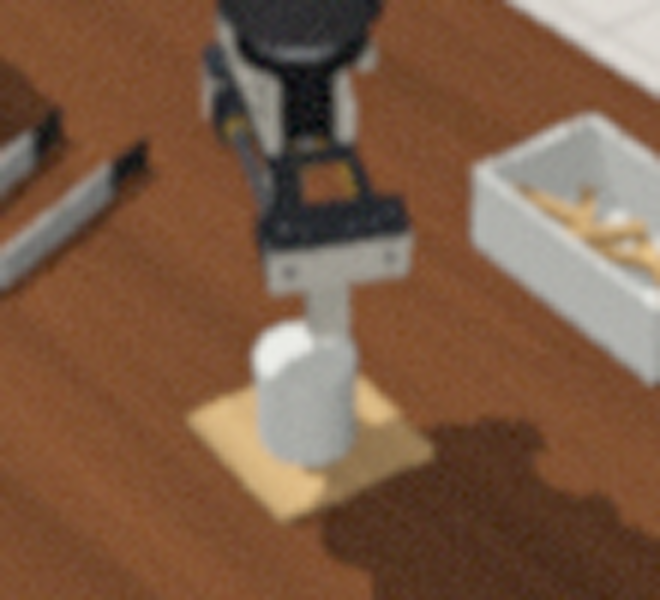

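The open gripper hangs over the cup (cup in the crop at (305,400), finger tip at (328,335)), board clear around it; the fingers line up with the cup. Descending.

```bash
python3 drive.py '[[0,0,0.02,0,0,0],[0,0,0.04,0,0,0],[0,0,0.055,0,0,0],[0,0,0.07,0,0,0],[0,0,0.085,0,0,0],[0,0,0.0966,0,0,0],[0,0,0.0966,0,0,0]]'
python3 drive.py '[[0,0,0,0,0,0],[0,0,0,0,0,0],[0,0,0,0,0,0],[0,0,0,0,0,0],[0,0,0,0,0,0],[0,0,0,0,0,0],[0,0,0,0,0,0],[0,0,0,0,0,0]]' 0.05 12
```

```text
time_s: 2.48
tcp_pos: [0.526, 0.0175, 0.0321]
eef_rot: [179.9, 0.1, -25.7]
contact_force: [-0.6, 0.6, -0.1]
gripper_width: 0.0879
gripper_force: 0.0
time_s: 3.15
tcp_pos: [0.5279, 0.017, 0.0341]
eef_rot: [-180.0, -0.0, -25.7]
contact_force: [-2.2, 2.0, 7.4]
gripper_width: 0.06
gripper_force: 12.0
```

```bash
python3 drive.py '[[0,0,-0.01,0,0,0],[0,0,-0.02,0,0,0],[0,0,-0.035,0,0,0],[0,0,-0.05,0,0,0],[0,0,-0.07,0,0,0],[0,0,-0.085,0,0,0],[0,0,-0.09,0,0,0],[0,0,-0.09,0,0,0]]'
python3 to.py 0.4975 -0.282 0.122 nan
python3 - <<'E'
from plant import r, capture, get_state; from h import *
c=capture("side"); np.savez("side2",**c); crop(c,240,150,110,100,6,"pics/side2.png")
E
```

```text
time_s: 3.82
tcp_pos: [0.5285, 0.017, 0.1254]
eef_rot: [-179.9, -0.1, -25.7]
contact_force: [0.2, 0.0, -0.3]
gripper_width: 0.0598
gripper_force: 12.0
shift [0.1018 0.2829 0.003 ] rot [0 0 0] rows 7.209494021085501 0.0 j [ 23.  12. -26.   0. -52.  41.]
```

View pics/side2.png

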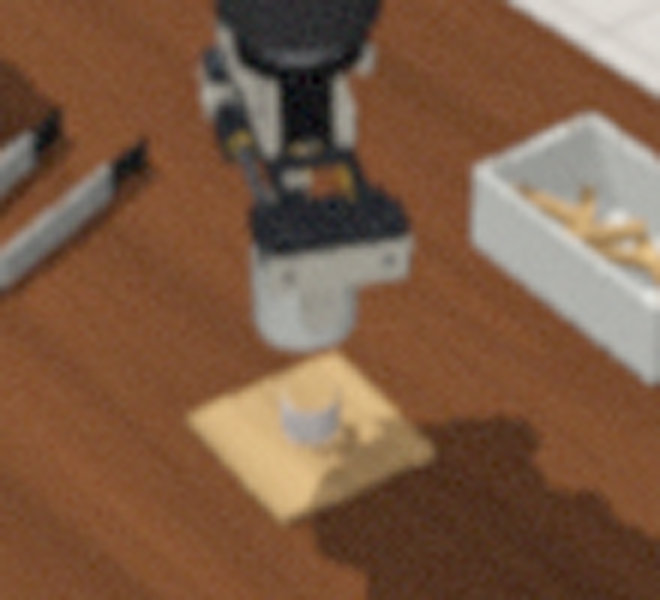

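The cup is off, held by the gripper; the tablet stands on the board at crop (310,415). Carry to the mat.

```bash
python3 drive.py '[[0.008,0.022,0,0,0,0],[0.018,0.05,0,0,0,0],[0.03,0.083,0,0,0,0],[0.042,0.116,0,0,0,0],[0.054,0.15,0,0,0,0],[0.066,0.183,0,0,0,0],[0.078,0.216,0,0,0,0],[0.088,0.245,0,0,0,0],[0.096,0.267,0,0,0,0],[0.1018,0.2829,0,0,0,0],[0.1018,0.2829,0,0,0,0],[0.1018,0.2829,0,0,0,0]]'
python3 drive.py '[[0,0,0.02,0,0,0],[0,0,0.04,0,0,0],[0,0,0.06,0,0,0],[0,0,0.075,0,0,0],[0,0,0.084,0,0,0],[0,0,0.088,0,0,0],[0,0,0.09,0,0,0],[0,0,0.09,0,0,0]]'
```

```text
time_s: 4.87
tcp_pos: [0.4954, -0.2829, 0.1219]
eef_rot: [180.0, 0.1, -25.8]
contact_force: [-0.3, 0.6, -0.7]
gripper_width: 0.0601
gripper_force: 12.0
time_s: 5.53
tcp_pos: [0.4968, -0.282, 0.0335]
eef_rot: [180.0, -0.0, -25.7]
contact_force: [0.9, 0.5, 0.0]
gripper_width: 0.0599
gripper_force: 12.0
```

```bash
python3 drive.py '[[0,0,0.001,0,0,0],[0,0,0.002,0,0,0],[0,0,0.002,0,0,0]]'; python3 drive.py '[[0,0,0.001,0,0,0],[0,0,0.001,0,0,0]]';
```

```text
time_s: 5.78
tcp_pos: [0.4968, -0.2824, 0.0319]
eef_rot: [-180.0, -0.1, -25.7]
contact_force: [-0.5, 0.9, -0.6]
gripper_width: 0.0601
gripper_force: 12.0
time_s: 5.95
tcp_pos: [0.4969, -0.2824, 0.0311]
eef_rot: [-180.0, -0.1, -25.7]
contact_force: [-0.2, 1.6, 3.7]
gripper_width: 0.0603
gripper_force: 12.0
```

```bash
python3 drive.py '[[0,0,0.0003,0,0,0],[0,0,0.0003,0,0,0],[0,0,0.0003,0,0,0],[0,0,0.0003,0,0,0],[0,0,0.0003,0,0,0],[0,0,0.0003,0,0,0],[0,0,0.0003,0,0,0]]' 0.088
python3 drive.py '[[0,0,-0.01,0,0,0],[0,0,-0.03,0,0,0],[0,0,-0.06,0,0,0],[0,0,-0.09,0,0,0],[0,0,-0.12,0,0,0],[0,0,-0.15,0,0,0],[0,0,-0.17,0,0,0],[0,0,-0.17,0,0,0]]'
python3 to.py 0.507 0.303 0.20 20
python3 - <<'E'
from plant import r, capture, get_state; from h import *
c=capture("top"); np.savez("top1",**c); crop(c,290,200,140,65,5.7,"pics/top1.png")
E
```

```text
time_s: 6.53
tcp_pos: [0.4965, -0.2823, 0.03]
eef_rot: [180.0, 0.0, -25.7]
contact_force: [0.0, 0.8, -1.1]
gripper_width: 0.0877
gripper_force: 0.0
time_s: 7.2
tcp_pos: [0.4988, -0.2833, 0.2063]
eef_rot: [-180.0, -0.5, -25.7]
contact_force: [0.9, -0.2, -0.3]
gripper_width: 0.0875
gripper_force: 0.0
shift [-0.2467 -0.532   0.0045] rot [  0.2  -0.5 -45.7] rows 14.06221511986673 6.378894779403896 j [-10.  12. -15.   0. -63.  74.]
```

View pics/top1.png

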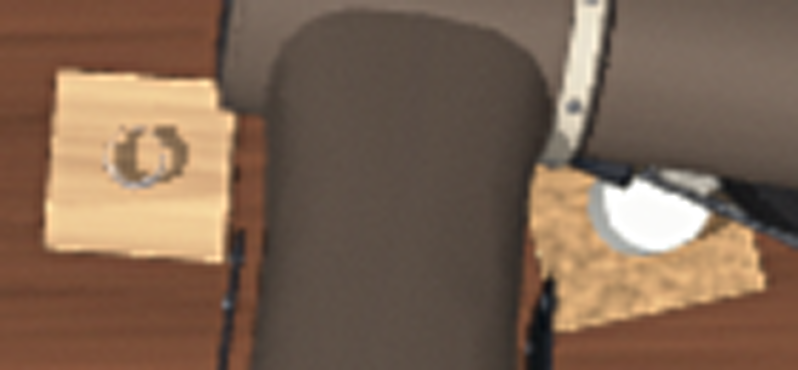

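Cup stands on the mat (crop (655,210), well inside); the tablet is a pale ring at crop (138,157) with shadow to its right. Measuring the tablet by depth and moving to the tongs.

```bash
cat >> h.py <<'E'
def cloud(c):
    v,w=np.mgrid[0:400,0:640]; K=np.array([[c["fx"],0,c["cx"]],[0,c["fy"],c["cy"]],[0,0,1.]])
    P=cv2.undistortPoints(np.stack([w,v],-1).reshape(-1,1,2).astype(float),K,c["D"])[:,0]
    Z=c["z_map"].reshape(-1,1); return np.c_[P*Z,Z]@c["cam_to_world"][:3,:3].T+c["cam_to_world"][:3,3]
E
python3 - <<'E'
from h import *
for n,hi in(("top1",.08),("side2",.05)):
    X=cloud(load(n)); s=(np.hypot(X[:,0]-.527,X[:,1]-.016)<.045)&(X[:,2]>.016)&(X[:,2]<hi)
    print(n,s.sum(),X[s].mean(0).round(4),X[s].min(0).round(3),X[s].max(0).round(3))
c=load("top1"); print("ring",atz(c,290+138.5/5.7-.5,200+157.5/5.7-.5,.034),c["z_map"][222:236,305:325].round(3)[::2,::2])
E
```

```text
top1 23 [0.5309 0.0209 0.0304] [0.515 0.004 0.017] [0.55  0.049 0.039]
side2 43 [0.5271 0.007  0.026 ] [ 0.514 -0.004  0.016] [0.56  0.032 0.037]
ring [0.53179909 0.01795613 0.034     ] [[1.459 1.46  1.458 1.453 1.427 1.453 1.457 1.461 1.459 1.455]
 [1.451 1.456 1.431 1.456 1.449 1.455 1.427 1.455 1.458 1.45 ]
 [1.458 1.456 1.458 1.458 1.45  1.458 1.456 1.457 1.449 1.455]
 [1.451 1.45  1.448 1.453 1.451 1.451 1.457 1.454 1.46  1.456]
 [1.451 1.456 1.428 1.453 1.451 1.456 1.427 1.448 1.449 1.449]
 [1.441 1.449 1.452 1.444 1.428 1.438 1.452 1.446 1.452 1.45 ]
 [1.445 1.45  1.45  1.45  1.448 1.452 1.451 1.448 1.45  1.449]]
```

```bash
python3 drive.py '[[-0.015,-0.035,0,0,0,-5],[-0.03,-0.07,0,0,0,-10],[-0.046,-0.105,0,0,0,-15],[-0.062,-0.14,0,0,0,-20],[-0.078,-0.175,0,0,0,-25],[-0.094,-0.21,0,0,0,-30],[-0.11,-0.245,0,0,0,-35],[-0.126,-0.28,0,0,0,-40],[-0.142,-0.315,0,0,0,-45.7],[-0.158,-0.35,0,0,0,-45.7],[-0.174,-0.385,0,0,0,-45.7],[-0.19,-0.42,0,0,0,-45.7]]'
python3 to.py 0.507 0.303 0.14 20
```

```text
time_s: 8.25
tcp_pos: [0.5066, 0.1802, 0.1997]
eef_rot: [180.0, 0.1, 20.0]
contact_force: [0.7, -0.2, 0.7]
gripper_width: 0.0876
gripper_force: 0.0
shift [ 0.0424 -0.1153  0.0596] rot [ 0.   0.1 -0. ] rows 3.2741946276005662 0.007351797586499517 j [ 40.   9. -19.  -0. -62.  70.]
```

```bash
python3 drive.py '[[0.01,-0.027,0.013,0,0,0],[0.02,-0.055,0.027,0,0,0],[0.03,-0.082,0.04,0,0,0],[0.038,-0.105,0.053,0,0,0],[0.0424,-0.1153,0.06,0,0,0],[0.0424,-0.1153,0.075,0,0,0],[0.0424,-0.1153,0.09,0,0,0],[0.0424,-0.1153,0.1,0,0,0],[0.0424,-0.1153,0.1,0,0,0],[0.0424,-0.1153,0.1,0,0,0]]'
python3 to.py 0.507 0.303 0.005 20
python3 - <<'E'
from plant import r, capture, get_state; from h import *
c=capture("side"); np.savez("side3",**c); crop(c,200,140,110,90,6,"pics/side3.png")
c=capture("top"); np.savez("top2",**c)
E
```

```text
time_s: 9.08
tcp_pos: [0.5078, 0.3007, 0.0998]
eef_rot: [179.9, 0.1, 20.0]
contact_force: [0.1, 0.1, 1.1]
gripper_width: 0.0872
gripper_force: 0.0
shift [ 0.0001 -0.0026  0.0948] rot [ 0.1  0.1 -0. ] rows 2.27311886326367 0.012984633023979467 j [ 50.  19. -20.   0. -51.  60.]
```

View pics/side3.png

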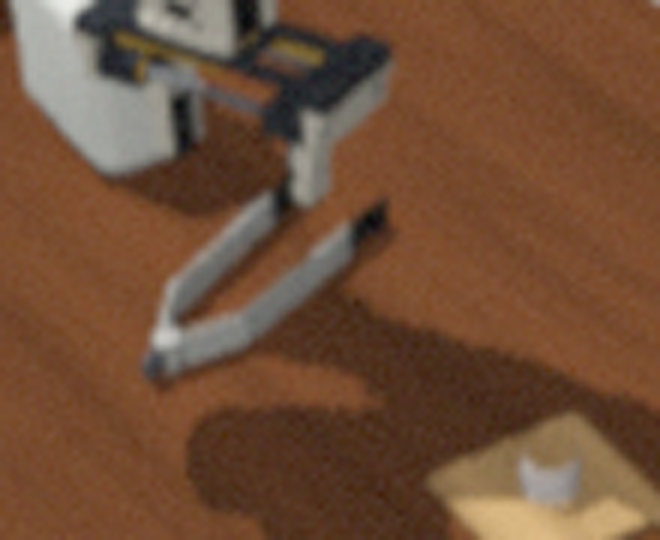

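Gripper is above the tongs' flats; near finger tip at crop (312,200), which on lowering lands just outside the near arm (275 there). Descend in stages.

```bash
python3 drive.py '[[0,-0.001,0.015,0,0,0],[0,-0.0015,0.03,0,0,0],[0,-0.0015,0.045,0,0,0],[0,-0.0015,0.06,0,0,0],[0,-0.0015,0.072,0,0,0],[0,-0.0015,0.08,0,0,0],[0,-0.0015,0.085,0,0,0],[0,-0.0015,0.085,0,0,0]]'
python3 drive.py '[[0,0,0.004,0,0,0],[0,0,0.008,0,0,0],[0,0,0.0095,0,0,0],[0,0,0.0095,0,0,0]]'
```

```text
time_s: 9.85
tcp_pos: [0.5074, 0.3026, 0.0147]
eef_rot: [180.0, 0.0, 20.0]
contact_force: [0.4, -0.1, 0.0]
gripper_width: 0.0876
gripper_force: 0.0
time_s: 10.18
tcp_pos: [0.5074, 0.3027, 0.0054]
eef_rot: [180.0, 0.0, 20.0]
contact_force: [-0.9, -0.1, -0.0]
gripper_width: 0.088
gripper_force: 0.0
```

```bash
python3 drive.py '[[0,0,0.001,0,0,0],[0,0,0.0015,0,0,0],[0,0,0.0015,0,0,0],[0,0,0.0015,0,0,0],[0,0,0.0015,0,0,0],[0,0,0.0015,0,0,0],[0,0,0.0015,0,0,0],[0,0,0.0015,0,0,0]]' 0.060 20
```

```text
time_s: 10.85
tcp_pos: [0.5076, 0.3029, 0.0042]
eef_rot: [-180.0, -0.0, 20.0]
contact_force: [1.0, 0.4, 0.8]
gripper_width: 0.06
gripper_force: 7.1
```

```bash
python3 drive.py '[[0,0,-0.005,0,0,0],[0,0,-0.012,0,0,0],[0,0,-0.022,0,0,0],[0,0,-0.035,0,0,0],[0,0,-0.05,0,0,0],[0,0,-0.065,0,0,0],[0,0,-0.08,0,0,0],[0,0,-0.09,0,0,0],[0,0,-0.095,0,0,0],[0,0,-0.095,0,0,0],[0,0,-0.095,0,0,0]]'
python3 - <<'E'
from plant import r, capture, get_state; from h import *
c=capture("top"); np.savez("top3",**c); c2=capture("side"); np.savez("side4",**c2)
a=cv2.resize(c["frame"][195:255,195:345,::-1],None,fx=5,fy=5,interpolation=cv2.INTER_CUBIC)
b=cv2.resize(c2["frame"][150:245,215:325,::-1],None,fx=3,fy=3,interpolation=cv2.INTER_CUBIC)
o=np.zeros((590,750,3),np.uint8); o[:300]=a; o[302:302+b.shape[0],:330]=b; cv2.imwrite("pics/mix.png",o)
E
```

```text
time_s: 11.77
tcp_pos: [0.5073, 0.3027, 0.099]
eef_rot: [-180.0, -0.0, 20.0]
contact_force: [-0.6, -1.0, -1.5]
gripper_width: 0.0601
gripper_force: 6.7
```

View pics/mix.png

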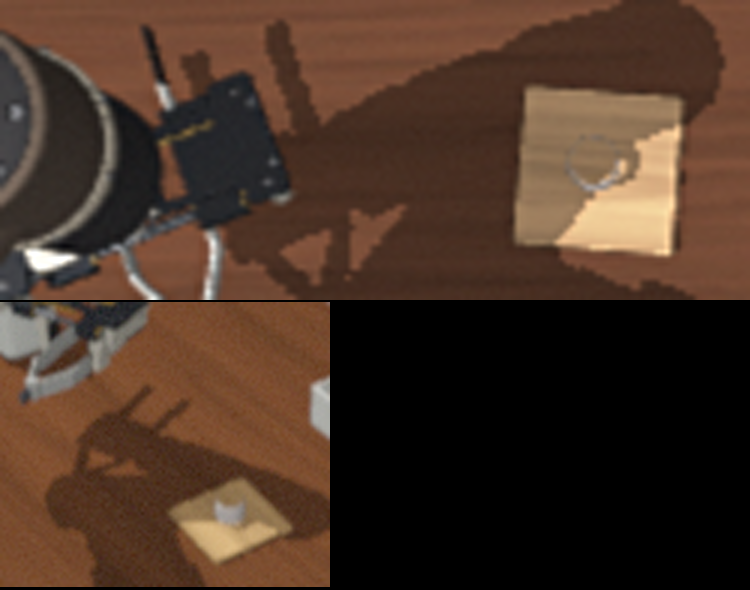

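Tongs are held level at crop (150–220, 30–300) top view, tips pointing forward; the tablet is a ring at (597,162) in the top crop and a white puck at (229,512) in the side crop. I refine the tablet position with a saturation mask.

```bash
python3 - <<'E'
from h import *
for n,(u0,u1,v0,v1) in(("side3",(283,302,209,228)),("top1",(305,326,218,238))):
    c=load(n); f=c["frame"][v0:v1,u0:u1].astype(int); s=f.max(2)-f.min(2)
    print(n); print("\n".join(str(v0+i)+" "+" ".join(f"{x:3d}" for x in row) for i,row in enumerate(s)))
E
```

```text
side3
209  42  46  50  46  46  47  52  54  56  53  58  56  62  57  53  47  46  40  53
210  49  41  43  46  46  44  48  53  63  62  64  63  67  58  61  53  53  47  52
211  45  49  45  40  45  55  58  63  63  69  65  63  69  66  65  56  55  49  49
212  48  52  47  51  54  59  61  64  66  65  62  67  67  60  66  64  58  49  47
213  56  59  63  61  58  66  66  64  65  65  64  63  65  64  69  63  61  63  59
214  59  64  61  63  57  56  65  60  64  66  64  62  60  59  65  63  67  64  59
215  62  62  61  55  50  57  66  63  63  65  61  65  58  52  61  68  69  67  65
216  59  61  60  45  37  45  58  62  63  64  64  57  49  44  58  64  66  66  66
217  63  62  56  38  22  32  44  50  54  56  49  41  27  28  60  66  66  68  70
218  63  63  59  35  13  17  21  27  29  29  25  23  16  27  58  63  68  63  67
219  61  67  63  37  11   9  12  14  16  15  10   8  12  27  59  63  65  66  62
220  64  66  62  43  11   9   9   9   9   9   8  10   8  31  61  61  65  66  62
221  64  64  61  51  20   9   8   8   8   8   8   9  15  33  56  66  64  62  65
222  75  72  68  62  39  20  13  10  12  12   9  16  2
[... 1490 characters left out ...]
  88  89  91  88  58  41  49  55  56  60  60  78  44  52  57  55  55  82  87  87  87
231  89  88  89  91  75  38  39  47  51  48  31  17  27  51  60  84  87  90  88  88  88
232  88  87  89  89  93  89  48  17  24  16  14  42  82  93  92  92  91  88  88  88  89
233  88  88  89  90  91  92  90  87  79  87  91  91  90  89  90  90  89  88  88  88  89
234  89  90  89  89  91  90  91  91  90  92  92  89  89  89  89  88  88  88  88  90  89
235  89  89  88  88  88  89  88  89  88  90  89  87  87  88  88  87  88  88  89  88  88
236  89  88  88  88  88  88  88  88  87  87  87  87  88  86  87  85  87  85  85  86  85
237  87  87  87  86  86  87  86  88  86  86  88  86  86  87  86  86  88  86  85  87  86
```

```bash
python3 - <<'E'
from h import *
t=load("top1"); s=load("side3")
print("top ring", atz(t,313.1,227,.034))
for c,u,v,z in((t,313.1,232.6,.008),(s,291,223.3,.008),(s,291,217.7,.034)):
    o,d=ray(c,u,v); p=atz(c,u,v,z); h=d[:2]/np.linalg.norm(d[:2])
    print(p, p[:2]+h*.018)
# cup on mat from top1 (depth), tongs tips in top3
X=cloud(t); q=(abs(X[:,0]-.497)<.05)&(abs(X[:,1]+.282)<.05)&(X[:,2]>.055)&(X[:,2]<.08); print("cup",X[q].mean(0),q.sum())
t=load("top3")
L=lambda x,y:(195+(x+.5)/5-.5,195+(y+.5)/5-.5)
print("left tip end",atz(t,*L(147,26),.118),"plate start",atz(t,*L(168,104),.118))
th=np.radians(20); o=np.array([.507,.303]); R=np.array([[np.cos(th),-np.sin(th)],[np.sin(th),np.cos(th)]])
print("expected", o+R@[.11,.031],o+R@[.07,.031])
E
```

```text
top ring [0.53230964 0.02032058 0.034     ]
[0.51553419 0.0212215  0.008     ] [0.5332045  0.02465079]
[0.52519167 0.00894259 0.008     ] [0.53628897 0.02311474]
[0.52633661 0.00971534 0.034     ] [0.53743832 0.02388403]
cup [ 0.48676334 -0.27790123  0.0660986 ] 156
left tip end [0.61985102 0.30616356 0.118     ] plate start [0.56839211 0.29203833 0.118     ]
expected [0.59976356 0.36975269] [0.56217586 0.35607188]
```

```bash
python3 to.py 0.448 -0.010 0.099 20
```

```text
shift [-0.1622  0.2734 -0.0004] rot [ 0.   0.1 -0. ] rows 7.6236812303457855 0.012287199117777122 j [ 50.  19. -20.  -0. -51.  60.]
```

```bash
python3 drive.py '[[-0.008,0.013,0,0,0,0],[-0.02,0.034,0,0,0,0],[-0.036,0.061,0,0,0,0],[-0.054,0.091,0,0,0,0],[-0.072,0.121,0,0,0,0],[-0.09,0.152,0,0,0,0],[-0.108,0.182,0,0,0,0],[-0.126,0.212,0,0,0,0],[-0.141,0.238,0,0,0,0],[-0.153,0.258,0,0,0,0],[-0.16,0.27,0,0,0,0],[-0.1622,0.2734,0,0,0,0]]'
python3 drive.py '[[0,0,0.005,0,0,0],[0,0,0.015,0,0,0],[0,0,0.025,0,0,0],[0,0,0.033,0,0,0],[0,0,0.036,0,0,0],[0,0,0.036,0,0,0],[0,0,0.036,0,0,0]]'
python3 to.py 0.448 -0.010 0.016 20
python3 - <<'E'
from plant import r, capture, get_state; from h import *
c=capture("top"); np.savez("top4",**c); c2=capture("side"); np.savez("side5",**c2)
a=cv2.resize(c["frame"][195:255,275:355,::-1],None,fx=5,fy=5,interpolation=cv2.INTER_CUBIC)
b=cv2.resize(c2["frame"][160:260,240:340,::-1],None,fx=5.8,fy=5.8,interpolation=cv2.INTER_CUBIC)[:,:390]
b=cv2.resize(c2["frame"][185:245,245:325,::-1],None,fx=5,fy=5,interpolation=cv2.INTER_CUBIC)
cv2.imwrite("pics/pre.png",np.hstack([a,b]))
E
```

```text
time_s: 12.87
tcp_pos: [0.4468, -0.0119, 0.0984]
eef_rot: [-180.0, 0.1, 19.9]
contact_force: [-0.0, 0.9, -1.1]
gripper_width: 0.0602
gripper_force: 6.7
time_s: 13.45
tcp_pos: [0.4486, -0.0092, 0.0629]
eef_rot: [180.0, 0.0, 20.0]
contact_force: [-0.8, 0.5, -0.6]
gripper_width: 0.0603
gripper_force: 6.7
shift [-0.0008  0.0005  0.0469] rot [0. 0. 0.] rows 1.1251708366222957 0.006655527478766548 j [ 24.  10. -39.   0. -41.  86.]
```

View pics/pre.png

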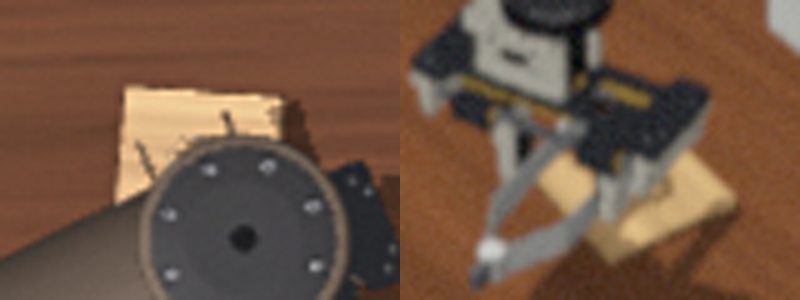

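Tips' ends show at crop (138,142) and (225,112) over the board; side view shows tongs level over the board. Last check of tip centre against the tablet.

```bash
python3 - <<'E'
from h import *
t=load("top4"); L=lambda x,y:(275+(x+.5)/5-.5,195+(y+.5)/5-.5)
a,b=atz(t,*L(138,142),.083),atz(t,*L(225,112),.083); m=(a+b)/2
d=a-b; print(a,b,np.linalg.norm(d)); yaw=np.degrees(np.arctan2(-d[0],d[1])); print("yaw",yaw)
for y in(20,yaw):
    u=np.array([np.cos(np.radians(y)),np.sin(np.radians(y))]); print("tips ctr",m[:2]-.02*u)
print("expected",np.array([.448,-.010])+.09*np.array([.9397,.342]))
E
```

```text
[0.54145712 0.05505413 0.083     ] [ 0.55983715 -0.0027181   0.083     ] 0.06062554131035166
yaw 17.64828612862933
tips ctr [0.53185328 0.01932761]
tips ctr [0.53158842 0.02010455]
expected [0.532573 0.02078 ]
```

Tip centre (0.532, 0.020) agrees with the tablet (0.532–0.534, 0.020–0.022). Descend and close.

```bash
python3 drive.py '[[0,0,0.01,0,0,0],[0,0,0.02,0,0,0],[0,0,0.03,0,0,0],[0,0,0.038,0,0,0],[0,0,0.044,0,0,0],[0,0,0.0465,0,0,0],[0,0,0.0465,0,0,0],[0,0,0.0465,0,0,0]]'
```

```text
time_s: 14.22
tcp_pos: [0.4487, -0.0095, 0.0168]
eef_rot: [180.0, -0.0, 20.0]
contact_force: [-0.9, -0.6, 0.3]
gripper_width: 0.0602
gripper_force: 6.7
```

```bash
python3 drive.py '[[0,0,0,0,0,0],[0,0,0,0,0,0],[0,0,0,0,0,0],[0,0,0,0,0,0]]' 0.052 25; python3 drive.py '[[0,0,0,0,0,0],[0,0,0,0,0,0],[0,0,0,0,0,0],[0,0,0,0,0,0],[0,0,0,0,0,0],[0,0,0,0,0,0]]' 0.04 30
```

```text
time_s: 14.55
tcp_pos: [0.4487, -0.0095, 0.0168]
eef_rot: [-180.0, -0.0, 20.0]
contact_force: [-0.9, -0.1, -1.4]
gripper_width: 0.0525
gripper_force: 9.9
time_s: 15.05
tcp_pos: [0.4486, -0.0095, 0.0166]
eef_rot: [180.0, -0.0, 20.0]
contact_force: [-0.6, -0.1, -1.2]
gripper_width: 0.0498
gripper_force: 30.0
```

Opening stopped at 49.8 mm with 30 N: the tablet is held. Lift gently.

```bash
python3 drive.py '[[0,0,-0.004,0,0,0],[0,0,-0.01,0,0,0],[0,0,-0.02,0,0,0],[0,0,-0.033,0,0,0],[0,0,-0.048,0,0,0],[0,0,-0.065,0,0,0],[0,0,-0.082,0,0,0],[0,0,-0.1,0,0,0],[0,0,-0.118,0,0,0],[0,0,-0.136,0,0,0],[0,0,-0.154,0,0,0],[0,0,-0.17,0,0,0]]'
python3 drive.py '[[0,0,-0.01,0,0,0],[0,0,-0.018,0,0,0],[0,0,-0.023,0,0,0],[0,0,-0.025,0,0,0],[0,0,-0.025,0,0,0],[0,0,-0.025,0,0,0],[0,0,-0.025,0,0,0],[0,0,-0.025,0,0,0],[0,0,-0.025,0,0,0],[0,0,-0.025,0,0,0]]'
python3 - <<'E'
from plant import r, capture, get_state; from h import *
for n in("side","top"):
    c=capture(n); np.savez(n+"9",**c)
    X=cloud(c); q=(np.hypot(X[:,0]-.53,X[:,1]-.018)<.04)&(X[:,2]>.015); print(n,"near tablet xy:",q.sum(),np.histogram(X[q][:,2],[.015,.04,.1,.17,.2,.25,.3,.5])[0])
    q=(abs(X[:,0]-.497)<.05)&(abs(X[:,1]+.282)<.05)&(X[:,2]>.06)&(X[:,2]<.08); print("cup",q.sum(),X[q].mean(0).round(3),(X[q].max(0)/2+X[q].min(0)/2).round(3))
c=load("side9"); s=c["frame"][:,:,:].astype(int)
# tablet expected at height ~.2: project
T=np.linalg.inv(c["cam_to_world"]); p=T[:3,:3]@np.array([.533,.021,.215])+T[:3,3]; u,v=c["fx"]*p[0]/p[2]+c["cx"],c["fy"]*p[1]/p[2]+c["cy"]; print(u,v)
f=s[int(v)-14:int(v)+15,int(u)-20:int(u)+21]; m=f.max(2)-f.min(2)
print("\n".join(" ".join(f"{x:2d}/{y//10:2d}" for x,y in zip(ra,rb)) for ra,rb in zip(m[::2,::2],f.mean(2).astype(int)[::2,::2])))
E
```

```text
time_s: 16.05
tcp_pos: [0.4482, -0.0097, 0.1883]
eef_rot: [-180.0, -0.0, 20.0]
contact_force: [1.2, -0.1, -2.1]
gripper_width: 0.0496
gripper_force: 30.0
time_s: 16.88
tcp_pos: [0.4484, -0.0096, 0.2112]
eef_rot: [180.0, 0.0, 20.0]
contact_force: [-0.8, -0.1, -1.7]
gripper_width: 0.05
gripper_force: 30.0
side near tablet xy: 5 [4 0 0 0 0 0 0]
cup 229 [ 0.496 -0.286  0.068] [ 0.498 -0.284  0.068]
top near tablet xy: 20 [ 0  0  0  0 11  0  0]
cup 257 [ 0.497 -0.281  0.066] [ 0.497 -0.282  0.067]
289.612012900035 175.2490898514692
11/14 15/14 14/15 12/13  2/ 4 18/ 1  3/ 8 15/ 9 48/ 7 61/ 8 75/ 7 75/ 8 72/ 7 75/ 7 72/ 8 71/ 7 75/ 7 68/ 7 68/ 6 69/ 6 71/ 7
12/12 14/15 14/14 13/14  4/ 4 28/ 4  4/ 4 11/ 4  5/ 3 12/ 4 25/ 5 47/ 6 68/ 7 77/ 7 71/ 8 67/ 7 64/ 6 65/ 7 66/ 7 65/ 7 69/ 6
14/15 15/15 15/15 13/14 19/ 6 42/ 7  6/ 4 31/ 4 56/ 8 26/ 6  6/ 4  8/ 4  9/ 4 23/ 5 44/ 6 18/ 5  7/ 3 21/ 5 43/ 5 68/ 6 67/ 7
 4/10  9/12 12/14 14/13  4/ 6  1/ 3 11/ 4 15/ 8 52/ 9 85/ 9 80/ 9 60/ 8 29/ 6  6/ 4 10/ 3  4/ 3  4/ 4  3/ 4  2/ 3 44/ 6 75/ 7
54/ 8 27/ 6  9/ 6  3/ 7  8/ 4  4/ 4 41/ 6 38/ 7  3/ 5 21/ 5 59/
[... 622 characters left out ...]
3/ 6  3/ 4  4/ 7  2/ 5  6/ 4  6/ 8 11/11 17/11 56/ 9 78/ 8 82/ 8 78/ 8
 6/ 2 21/ 9  8/12  2/11  1/ 6  1/ 4  7/ 4  4/ 3 33/ 6  7/ 9  5/ 8 13/14 12/12 11/10 14/11 17/11 47/ 9 81/ 8 78/ 8 78/ 8 77/ 8
 4/ 7  4/11  1/11  4/11 27/ 9 57/ 6 10/ 6  7/ 6 19/ 6 15/10  1/ 9 15/14 15/14  6/11 17/11 46/ 9 72/ 7 71/ 8 85/ 7 82/ 8 74/ 8
 3/11  1/10  7/10 30/10 74/ 8 83/ 8 20/10 14/14 14/12  9/11  9/10 13/14 10/12 17/11 50/ 9 82/ 7 74/ 7 71/ 7 71/ 8 77/ 8 80/ 8
 3/11  8/11 45/ 9 73/ 9 81/ 8 83/ 8 22/ 8 15/15 12/14 12/11 48/ 9 22/13 17/12 46/ 9 75/ 8 79/ 8 76/ 8 76/ 7 69/ 8 74/ 7 79/ 8
10/10 50/ 9 86/ 8 73/ 8 77/ 8 61/ 9 18/ 8 14/14 13/13 10/11 63/ 8 61/ 9 55/ 9 74/ 7 77/ 7 78/ 7 76/ 8 78/ 8 77/ 8 74/ 8 70/ 8
```

```bash
python3 - <<'E'
from h import *
f=load("side9")["frame"][214:227:2,282:302:2].astype(int); print(f.max(2)-f.min(2)); print(f.mean(2).astype(int))
from plant import r, capture, get_state
s=get_state(); print(s["time_s"],s["gripper_width"],s["gripper_force"],s["tcp_pos"])
for n in("top","side"):
    a=load(n+"0")["frame"].astype(int);b=load(n+"9")["frame"].astype(int)
    for k,(u0,u1,v0,v1) in({"basket":(288,344,138,174),"brush":(375,412,140,193),"bottle":(458,500,200,226),"jug":(120,188,210,243)} if n=="top" else {"basket":(318,370,170,213),"brush":(360,420,230,246),"bottle":(397,428,260,320),"jug":(200,235,103,168)}).items(): print(n,k,abs(a-b)[v0:v1,u0:u1].mean().round(1))
E
```

```text
[[81 83 82 84 84 85 85 87 84 85]
 [83 85 84 81 83 83 84 83 84 84]
 [84 83 82 81 84 85 85 85 85 84]
 [84 85 83 85 81 85 83 83 84 84]
 [88 87 85 85 83 87 82 85 84 83]
 [87 85 85 82 83 84 83 82 84 86]
 [85 87 89 85 84 84 79 84 85 85]]
[[135 157 160 162 163 167 166 169 176 165]
 [166 159 159 161 162 164 169 168 170 178]
 [167 167 161 159 162 159 163 166 165 171]
 [169 167 163 157 158 161 161 162 167 165]
 [175 170 167 162 160 159 165 160 162 167]
 [176 178 173 166 162 159 163 162 160 160]
 [173 175 176 175 167 160 161 163 162 162]]
16.9833 0.04972884156029852 29.961053431034088 [ 0.44845632 -0.00958789  0.21144019]
top basket 0.5
top brush 0.9
top bottle 0.8
top jug 0.7
side basket 4.7
side brush 4.4
side bottle 4.7
side jug 4.6
```

The board is bare wood where the tablet stood, the tongs are stopped at 50 mm by the tablet, and the bystanders are unchanged. Handing in.

```bash
python3 -c "
from plant import r, capture, get_state
print(r.close_job())"
```

```text
the job is handed in; nothing more can be done
None
```

I handed the job in at about 17 s (no verdict was returned): the cup stands mouth down on the mat, and the tongs hold the tablet about 20 cm above the counter; jug, bottle, basket and brush look unmoved in the images.

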